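# Change the film roll on the bench dispenser

### The job

Change the roll on the film dispenser: first lift the empty cardboard core off the spindle and leave it in the green returns bin. Then take the orange film roll from the sloping rack, stand it on end on the round steel grounding pad and let go of it so that it discharges for a second, take it again from above and lower it, without dropping it, onto the spindle until it sits fully home. Finally push the red brake lever right over, away from the robot, leaving the blue roll and everything else on the bench where it is.

Things in the scene. Friction and masses are not known exactly. Their poses are not given: they have to be found in the camera images.
- dispenser: fixed film dispenser. Origin on the bench under the spindle axis, z up, +x roughly away from the robot. Grey base plate 12 mm high, x -60 to +60, y -130 to +50 mm. A black round seat (diameter 68, top 18 mm above the bench) carries an upright steel spindle, diameter 21 mm. The brake lever stands at y -95 mm
- seat (a point): centre of the seat's top face on the spindle axis, 18 mm above the bench; a roll or core that is fully home rests its lower end here
- spindle_tip (a point): top of the spindle, 112 mm above the bench (94 mm above the seat); the last 11 mm are coned from diameter 21 to 8 mm
- core: empty light brown cardboard core, a tube of outer diameter 40, bore 28, length 110 mm, about 60 g, standing on the spindle at the start. Origin at its middle, z along its axis
- bin: green open returns bin, fixed, 170 (x) x 140 (y) x 50 mm high, walls and floor 5 mm. Origin at the centre of its underside
- rack: fixed metal rack, base 160 (x) x 240 (y) mm, two open lanes that hold rolls sloping 55 degrees from level. In its frame a roll's middle lies at x 0, y +65 or -65, z 80 mm, upper end leaning to +x (away from the robot). Origin on the bench under its middle. Highest edge 116 mm up. Only 6 mm ribs and a stop at the lower end hold a roll: its top and flanks are free
- roll: orange film roll, a rigid tube of outer diameter 56, bore 28, length 110 mm, about 280 g, lying in either lane of the rack. Origin at its middle, x along its axis (to the upper end as it lies in the rack). Either end may go down. In the rack its upper rim is 61 mm above its middle: taken from above, grip it nearer the upper end
- spare: blue roll of the same size and frame in the other lane: leave it
- pad: fixed round steel grounding pad, diameter 92, 8 mm high, with a green foot ring. Origin at the centre of its underside, on the bench
- brake (a joint): red-knobbed brake lever of the dispenser, rad: 0 leaning to the robot (dispenser -x), 1.0 fully over to dispenser +x; upright at 0.5. Its pivot lies 34 mm above the bench at dispenser x = 0, y = -95 mm, and the knob's centre is 80 mm from the pivot. It turns easily (about 1 N at the knob) and stays where it is left
- brake_tip (a point): centre of the lever's red ball knob (diameter 26 mm), about 104 mm above the bench at either end of its swing, 38 mm before or behind the pivot
- screwdriver: red screwdriver 150 mm lying on the bench, bystander
- brush: wooden-handled brush 170 mm lying on the bench, bystander
- cleaner: white bottle, diameter 60, height 150 mm, bystander
- pen_cup: steel cup, diameter 68, 85 mm high, pens reach up to 140 mm, bystander
- steel_tray: open steel tray 130 x 90 x 35 mm, bystander
- light_panel: clear plastic panel 50 x 200 x 8 mm lying flat, bystander

How it is judged:
On the way, in this order (a step that is already met when the one before it is completed fails the run):
1. the empty core lies or stands in the returns bin, let go (x of core in the frame of bin between -0.08 and 0.08 m and y of core in the frame of bin between -0.065 and 0.065 m and z of core in the frame of bin below 0.068 m and contact force between the fingers and core below 0.3 N and linear speed of core below 0.05 m/s), for 0.2 s.
2. the orange roll stands upright on the grounding pad, let go (angle between the x axis of roll and the z axis of pad, either way round below 0.08 rad and horizontal distance between roll and pad below 0.033 m and z of roll in the frame of pad between 0.059 and 0.067 m and contact force between the fingers and roll below 0.3 N and linear speed of roll below 0.03 m/s), for 0.5 s.
3. the orange roll is fully home on the spindle, let go (angle between the x axis of roll and the z axis of dispenser, either way round below 0.08 rad and horizontal distance between roll and seat below 0.006 m and z of roll in the frame of seat below 0.058 m and contact force between the fingers and roll below 0.3 N and linear speed of roll below 0.03 m/s), for 0.2 s.
4. the brake lever is right over, away from the robot (value of joint brake above 0.85 rad and contact force between the fingers and brake below 0.3 N), for 0.2 s.
At the end, for the whole second after the job is handed in: Core in the returns bin (middle inside the walls, below 68 mm); orange roll on the spindle: upright within 0.08 rad, within 6 mm of its axis, lower end within 3 mm of the seat; brake beyond 0.85 rad; all released and at rest (all of step 1 and all of step 3 and all of step 4); the robot touches nothing.
It fails at once if the blue roll, tools, bottle, cup, tray or panel is moved more than 30 mm (distance of any of spare, screwdriver, brush, cleaner, pen_cup, steel_tray, light_panel from where it was at the start of the episode above 0.03 m).
It fails at once if the orange roll is dropped (falls free faster than 0.6 m/s) (linear speed of roll above 0.6 m/s and contact force between the fingers and roll below 0.05 N).
It also fails if it takes over 72 s, if anything falls off the work surface, if the arm or the gripper's body presses on something with over 40 N, if the wrist force passes 120 N, or if a joint passes its speed limit or range.

### The arm

A 6-joint arm with a two-finger parallel gripper is mounted at the origin on the work surface. World frame = base frame: x ahead of the robot, y to its left, z up, the work surface at z = 0. Lengths are in m, angles in rad, forces in N, time in s.
With the tool pointing down it reaches from about 0.4 to 0.825 m from the base axis. Payload 7 kg.
Tool frame: the origin (TCP) lies on the centre line of the jaws, within the pads' length; the fingertips stand 11 mm ahead of it and the grasp point (between the pads) lies 8 mm behind it; z points along the fingers, y is the direction in which the jaws open and shut (so a half turn about z gives the same grasp; the last joint's range is limited). The gripper opens to 88 mm and grips with 3 to 60 N. Pads are 19 mm wide; open, the fingers measure 130 mm over their backs; the gripper's body (78 mm by 193 mm) begins 47 mm behind the grasp point.
Start: joints at [-0.982, 0.359, 0.012, 0, -1.224, -0.288], TCP at [0.2, -0.645, 0.238] pointing down, gripper open.
Joint ranges: [-3.07, 3.07], [-1.43, 2.12], [-1.02, 1.25], [-3.03, 1.67], [-3.05, -0], [-3.03, 3.03]. Speed limits (rad/s): [2.39, 2.39, 3.01, 3.14, 3.14, 3.14].

### API

Orientations are given as [roll, pitch, yaw] about the fixed x, y, z axes, in that order (R = Rz(yaw) Ry(pitch) Rx(roll)).
In Python, from station import * gives the robot as it stands.
- The arm moves only by the tool play_rows, never from a script. Its argument "targets" is a list of rows, each a list of 7 numbers: the turn, a rotation vector about the world's x, y, z in rad, then the shift along the world's x, y, z in m, then the opening, from 0 (shut) to 1 (fully open). A call has 1 to 12 rows; each row shifts and turns the pose as measured when the row begins; what a row does not reach is not made up. A row lasts 1/8 s, in which the tool goes at most 62.5 mm and 10.7 degrees, less where a joint would pass 70% of its speed; a pose out of reach is approached as far as the arm can. A call is refused whole if a number of a shift passes 0.0625 or a number of a turn 0.188, either way. A call with a gripper value outside its range is refused whole. The fingers move at their own pace and stop on an object; "grip_force" is the grip in N (left out, the last holds). Time passes only in rows, so rows that do not move let the fingers close. It gives the time, the measured TCP pose, the force and the opening at its end, in the units of the state.
- get_state(): the state, without advancing time (a new reading comes with each control period).
- grab_frame(name): name is "scene" or "top" or "wrist"; returns (picture, depth): 480x640x3 uint8, blue, green, red; 480x640 float32, m along the optical axis (not along the pixel's ray), 0 where there is no reading.
- camera_params(name): a dict with "camera_matrix" (3x3 intrinsics, pixels), "extrinsics" (4x4, takes a point from world to camera coordinates); the wrist camera has in their place "hand_eye" (4x4, takes a point from camera to tool coordinates, whose origin is the TCP and whose axes are the flange's). Camera axes: x right, y up, looking along -z (the intrinsics and any distortion apply to the point x, -y, -z); pixel columns grow to the right and rows downward; lengths in m; the calibration is good to about 2 mm. A picture is of the moment at which its call begins: read the wrist's pose just before it. camera_params takes no time and is no camera call.
- job_done(): hands the job in, once; it reports no verdict.
The state is a dict: "t": time; "q": joint angles; "qd": joint speeds; "joint_efforts": joint torques, N m; "eef_pos": TCP position; "ee_rot": TCP orientation; "force": force on the tool from outside, world axes, zero at the start; "moment": the same for the moment, N m; "width": finger opening in m.
Only numpy, scipy, OpenCV 4.12 (cv2) and the standard library are available. Lean on these libraries where they do the work, as an engineer would, in place of code of your own. Each camera call takes 0.05 s, during which the arm holds its last target.

## Working session

There is one attempt and no reset: what is moved stays moved. The work goes in short steps, Python scripts to look and compute and a tool call to move; the robot and the scene stay as the last step left them, time stands still between calls to the robot, and variables do not carry over. Pictures are saved under pics/ and viewed, and the job is handed in when it is done.

Besides the shell and the picture viewer there is one more tool, called after ">>>" as name(argument=value, ...), one argument or row to a line, values as JSON. play_rows: Moves the arm, as the interface text tells. Its arguments: {"type":"object","properties":{"targets":{"type":"array","items":{"type":"array","items":{"type":"number"}}},"grip_force":{"type":"number"}},"required":["targets"]}

```bash
ls; mkdir -p pics; cat > a.py <<'E'
from station import *
import cv2,numpy as np
print(get_state())
for n in ("scene","top"):
    p,d=grab_frame(n); cv2.imwrite(f"pics/{n}0.png",p); np.save(f"{n}_d0.npy",d); np.save(f"{n}_p0.npy",p)
    print(n,camera_params(n))
print(camera_params("wrist"))
E
python3 a.py
```

```text
pics
{'t': 0.0, 'q': array([-9.81896101e-01,  3.59409337e-01,  1.10403891e-02, -3.23893149e-04,
       -1.22408809e+00, -2.88054739e-01]), 'qd': array([-4.17605200e-04, -1.01896254e-03,  8.22428011e-04, -1.02167758e-03,
       -5.11945416e-04, -4.05963577e-05]), 'joint_efforts': array([ 7.56708178e-04, -5.82724249e+01,  2.93054527e+01,  6.99665576e+00,
        7.05490995e-03, -1.89223783e-04]), 'eef_pos': array([ 0.19981806, -0.64425121,  0.23660484]), 'ee_rot': array([ 3.13991386e+00, -1.79899164e-04, -2.84085733e+00]), 'force': array([0.29087627, 0.31048642, 0.44657112]), 'moment': array([-0.00398397, -0.0150056 ,  0.02741011]), 'width': 0.08806539771044547}
scene {'camera_matrix': array([[444.28154986,   0.        , 318.96032046],
       [  0.        , 444.28154986, 241.38274862],
       [  0.        ,   0.        ,   1.        ]]), 'extrinsics': array([[ 0.65449149,  0.75584174,  0.01855116, -0.40230836],
       [-0.40961119,  0.33384967,  0.84897766,  0.16958674],
       [ 0.63549946, -0.56324742,  0.528103  , -1.40728195],
       [ 0.        ,  0.        ,  0.        ,  1.     
[... 271 characters left out ...]
97830501,  0.03531641,  0.20413735, -0.59560462],
       [-0.20416586, -0.00283553,  0.97893221, -1.05038682],
       [ 0.        ,  0.        ,  0.        ,  1.        ]])}
{'camera_matrix': array([[348.61575669,   0.        , 320.63751276],
       [  0.        , 348.61575669, 237.15881106],
       [  0.        ,   0.        ,   1.        ]]), 'hand_eye': array([[-8.62316592e-04,  9.61117350e-01,  2.76138907e-01,
         7.50975971e-02],
       [ 9.99999619e-01,  8.66466558e-04,  1.06975946e-04,
        -6.35093470e-04],
       [-1.36448690e-04,  2.76138894e-01, -9.61117731e-01,
        -1.45824025e-01],
       [ 0.00000000e+00,  0.00000000e+00,  0.00000000e+00,
         1.00000000e+00]])}
```

View pics/scene0.png

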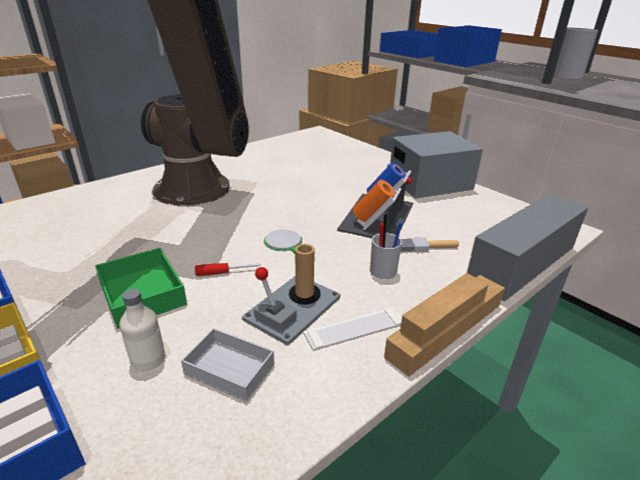

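View pics/top0.png

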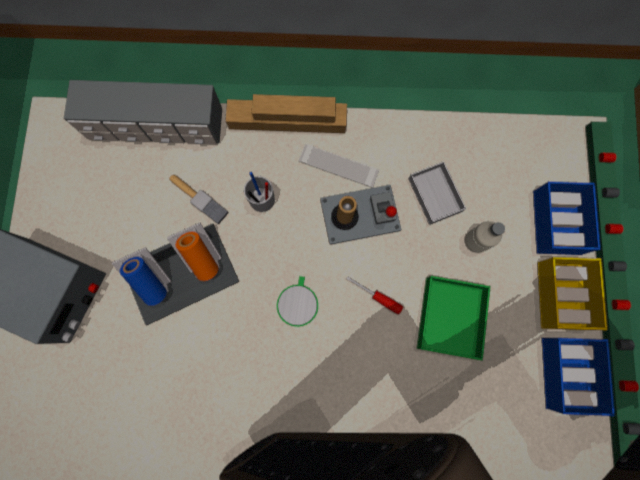

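```bash
cat > h.py <<'E'
from station import *
import cv2,numpy as np
def world(n,d):
    c=camera_params(n);K=c["camera_matrix"];E=np.linalg.inv(c["extrinsics"])
    v,u=np.mgrid[0:480,0:640]
    X=np.stack([(u-K[0,2])/K[0,0]*d,-(v-K[1,2])/K[1,1]*d,-d,np.ones_like(d)],-1)
    return (X@E.T)[...,:3]
def plane(n,uv,z):
    c=camera_params(n);K=c["camera_matrix"];E=np.linalg.inv(c["extrinsics"])
    u,v=uv;r=E[:3,:3]@np.array([(u-K[0,2])/K[0,0],-(v-K[1,2])/K[1,1],-1]);o=E[:3,3]
    return o+r*(z-o[2])/r[2]
def project(n,p):
    c=camera_params(n);K=c["camera_matrix"];q=c["extrinsics"]@np.append(p,1)
    return K[0,0]*q[0]/-q[2]+K[0,2],K[1,1]*-q[1]/-q[2]+K[1,2]
E
cat > b.py <<'E'
from h import *
np.set_printoptions(precision=4,suppress=True)
for n in("top","scene"):
    p=np.load(f"{n}_p0.npy");d=np.load(f"{n}_d0.npy");W=world(n,d)
    h=cv2.cvtColor(p,cv2.COLOR_BGR2HSV);H,S,V=cv2.split(h)
    print(n)
    for nm,m in dict(orange=(H>5)&(H<14)&(S>200)&(V>120),blue=(H>108)&(H<122)&(S>180),red=((H<4)|(H>176))&(S>200)&(V>100),green=(H>55)&(H<70)&(S>190)&(V>60)).items():
        nl,lab,st,ce=cv2.connectedComponentsWithStats(m.astype(np.uint8))
        for i in range(1,nl):
            if st[i,4]>40:
                w=W[(lab==i)&(d>0)]
                print(nm,st[i],ce[i],w.mean(0),"min",w.min(0),"max",w.max(0))
    # core top
    m=(abs(W[...,2]-0.128)<.006)
    nl,lab,st,ce=cv2.connectedComponentsWithStats(m.astype(np.uint8))
    for i in range(1,nl):
        if st[i,4]>25: w=W[lab==i];print("z128",st[i],ce[i],w.mean(0),w.min(0),w.max(0))
p=cv2.imread("pics/top0.png");cv2.imwrite("pics/c1.png",cv2.resize(p[170:360,100:510],None,fx=1.95,fy=1.95,interpolation=cv2.INTER_CUBIC))
E
python3 b.py
```

```text
top
orange [176 232  39  48 766] [196.0117 258.5352] [0.5221 0.2582 0.1026] min [0.4827 0.2264 0.0485] max [0.5793 0.2992 0.1412]
orange [183 236  10   9  56] [187.75   239.3214] [0.5636 0.2786 0.1101] min [0.5494 0.2651 0.0994] max [0.5707 0.2884 0.1335]
blue [ 534  182   66   72 2179] [565.7898 217.8678] [ 0.66   -0.5969  0.0476] min [ 0.5801 -0.6903 -0.0015] max [ 0.7568 -0.5402  0.0857]
blue [121 257  45  48 813] [145.3419 283.679 ] [0.4631 0.3657 0.0974] min [0.4218 0.3361 0.0083] max [0.5193 0.4148 0.1434]
blue [126 262  10   8  43] [130.9302 265.5116] [0.5008 0.3974 0.1101] min [0.4924 0.3886 0.1012] max [0.5086 0.404  0.1192]
blue [ 543  339   71   77 2631] [577.6887 376.6328] [ 0.2964 -0.5992  0.0444] min [ 0.2221 -0.6876 -0.0012] max [ 0.3801 -0.5389  0.0853]
red [604 153  12   8  88] [609.1932 156.6477] [ 0.8174 -0.7136  0.0489] min [ 0.8094 -0.7293  0.0405] max [ 0.8274 -0.6992  0.0543]
red [387 207   9   9  70] [390.9571 210.9429] [ 0.6429 -0.1703  0.1175] min [ 0.6347 -0.18    0.1105] max [ 0.6527 -0.1614  0.1231]
red [610 224  13   9  98] [615.8061 228.3571] [ 0.6379 -
[... 2769 characters left out ...]
0  23 344] [436.1657 153.7878] [0.4947 0.5702 0.1278] [0.3286 0.4908 0.122 ] [0.5731 0.6991 0.134 ]
z128 [162 151  45  10 190] [183.4474 156.2368] [ 0.047  -0.0327  0.1274] [-0.0289 -0.0739  0.122 ] [0.0758 0.0317 0.1339]
z128 [385 163  16  11  85] [392.1647 168.5882] [0.4887 0.3766 0.1276] [0.4669 0.355  0.1221] [0.5092 0.4142 0.134 ]
z128 [373 181  17  12 106] [380.6887 187.0189] [0.5511 0.2609 0.1275] [0.5331 0.242  0.122 ] [0.5707 0.2955 0.1339]
z128 [294 244  20  13 151] [303.7815 249.7947] [ 0.6536 -0.0766  0.1261] [ 0.6318 -0.0951  0.122 ] [ 0.6719 -0.0572  0.1303]
z128 [126 302  16  11  92] [133.9022 307.3478] [ 0.613 -0.401  0.127] [ 0.6029 -0.4111  0.1221] [ 0.6191 -0.3874  0.1331]
```

```bash
python3 -c "
import cv2
p=cv2.imread('pics/top0.png');cv2.imwrite('pics/c2.png',cv2.resize(p[170:330,270:510],None,fx=3.3,fy=3.3,interpolation=cv2.INTER_CUBIC))"
```

```text
(no output)
```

View pics/c2.png

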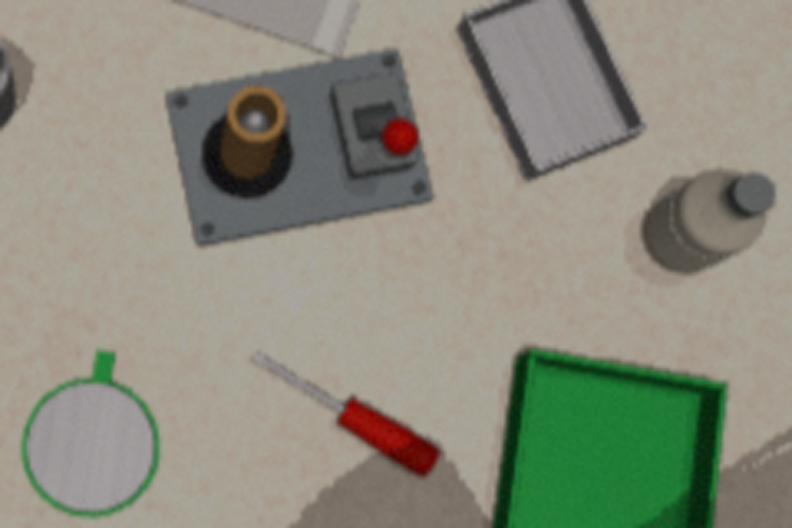

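```bash
cat > c.py <<'E'
from h import *
np.set_printoptions(precision=4,suppress=True)
T=np.load("top_p0.npy");h=cv2.cvtColor(T,cv2.COLOR_BGR2HSV);H,S,V=cv2.split(h)
# pad: green ring
m=((H>50)&(H<75)&(S>100)&(V>60)).astype(np.uint8); m[:270]=0;m[:,:270]=0;m[:,330:]=0;m[:285]=0
ys,xs=np.nonzero(m);e=cv2.fitEllipse(np.stack([xs,ys],1).astype(np.float32));print("pad ell",e,plane("top",e[0],.004))
# same in scene
# dispenser plate corners crop (166,92),(397,50),(432,198),(202,244)
cs=[(270+a/3.3,170+b/3.3) for a,b in((166,92),(397,50),(432,198),(202,244))]
P=[plane("top",c,.012) for c in cs];print("plate",np.array(P))
bx=np.array([(429.5,276.5),(489.5,286),(484,359),(419,350)]) 
print("bin",np.array([plane("top",c,.05) for c in bx]))
W={}
for n in("top","scene"):
    p=np.load(f"{n}_p0.npy");d=np.load(f"{n}_d0.npy");w=world(n,d)
    h=cv2.cvtColor(p,cv2.COLOR_BGR2HSV);H,S,V=cv2.split(h)
    m=(H>5)&(H<14)&(S>180)&(V>110)&(d>0)
    q=w[m];W[n]=q[(q[:,0]<.62)&(q[:,0]>.45)&(q[:,1]>.2)&(q[:,1]<.32)&(q[:,2]>.02)]
from scipy.optimize import least_squares
for k,Q in list(W.items())+[("both",np.vstack(list(W.values())))]:
    # cylinder fit with known radius and known slope 55deg; unknown yaw, point
    def ax(a): return np.array([np.cos(a)*np.cos(np.radians(55)),np.sin(a)*np.cos(np.radians(55)),np.sin(np.radians(55))])
    def f(x):
        u=ax(x[0]);v=Q-np.array([x[1],x[2],.08]);return np.linalg.norm(v-np.outer(v@u,u),axis=1)-.028
    r=least_squares(f,[.45,.52,.25],loss="soft_l1",f_scale=.002);u=ax(r.x[0]);s=(Q-np.array([r.x[1],r.x[2],.08]))@u
    print(k,len(Q),r.x,np.median(abs(f(r.x))),"s",np.percentile(s,[1,5,95,99]))
E
python3 c.py
python3 -c "
import cv2
p=cv2.imread('pics/top0.png');cv2.imwrite('pics/c3.png',cv2.resize(p[220:370,110:330],None,fx=3.6,fy=3.6,interpolation=cv2.INTER_CUBIC));cv2.imwrite('pics/c4.png',cv2.resize(p[265:370,400:510],None,fx=5,fy=5,interpolation=cv2.INTER_CUBIC))"
```

```text
pad ell ((297.10601806640625, 305.08843994140625), (40.14524459838867, 40.5053596496582), 18.553030014038086) [0.4339 0.0344 0.004 ]
plate [[ 0.6979 -0.0117  0.012 ]
 [ 0.7371 -0.1846  0.012 ]
 [ 0.6238 -0.211   0.012 ]
 [ 0.5831 -0.042   0.012 ]]
bin [[ 0.5076 -0.2704  0.05  ]
 [ 0.4905 -0.4083  0.05  ]
 [ 0.3269 -0.3898  0.05  ]
 [ 0.3414 -0.2447  0.05  ]]
top 939 [0.4865 0.5323 0.2626] 0.0011500072252162326 s [-0.052  -0.0455  0.0554  0.0565]
scene 733 [0.4695 0.5301 0.2601] 0.0011982936622339235 s [-0.0503 -0.0447  0.054   0.0552]
both 1672 [0.4743 0.5322 0.2613] 0.0014536510622270918 s [-0.0518 -0.0454  0.0552  0.0566]
```

View pics/c3.png

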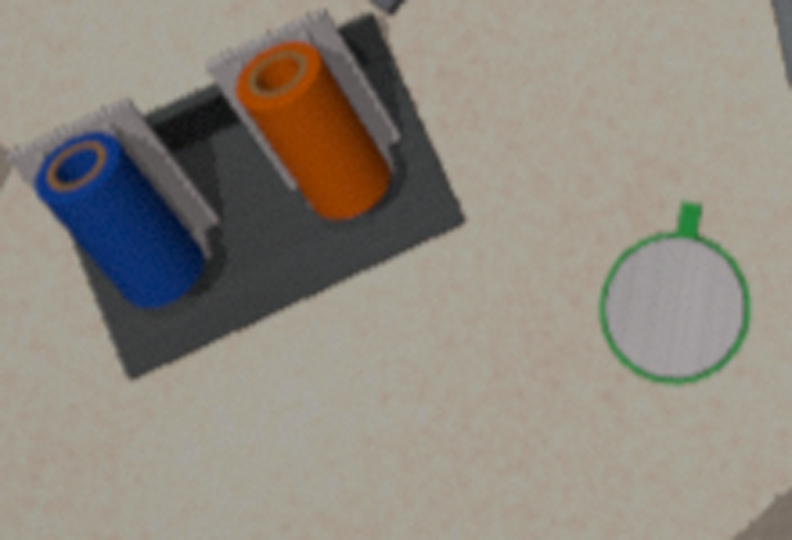

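View pics/c4.png

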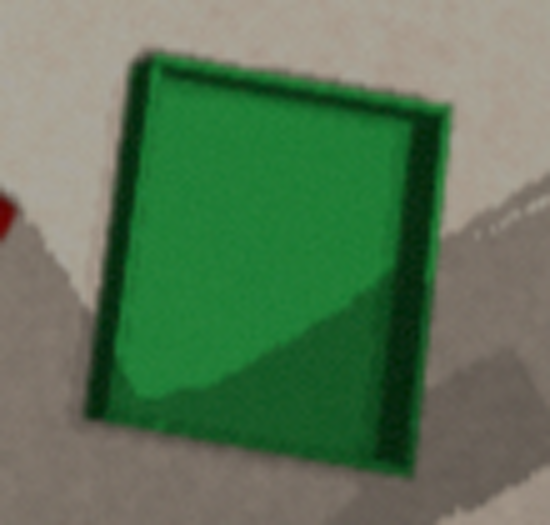

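>>> play_rows(
  targets=[
    [0, 0, 0, 0.037, 0.047, 0, 1],
    [0, 0, 0, 0.037, 0.047, 0, 1],
    [0, 0, 0, 0.037, 0.047, 0, 1],
    [0, 0, 0, 0.037, 0.047, 0, 1],
    [0, 0, 0, 0.037, 0.047, 0, 1],
    [0, 0, 0, 0.037, 0.047, 0, 1],
    [0, 0, 0, 0.037, 0.047, 0, 1],
    [0, 0, 0, 0.037, 0.047, 0, 1],
    [0, 0, 0, 0.037, 0.047, 0, 1],
    [0, 0, 0, 0.037, 0.047, 0, 1],
    [0, 0, 0, 0.037, 0.047, 0, 1],
    [0, 0, 0, 0, 0, 0, 1],
  ],
  grip_force=15,
)

```text
t: 1.6
eef_pos: [0.6142, -0.1078, 0.2312]
ee_rot: [3.135, -0.004, -2.844]
force: [-1.2, -0.4, -1.0]
width: 0.0878
```

```bash
cat >> h.py <<'E'
from scipy.spatial.transform import Rotation as Ro
def wsnap(name):
    s=get_state();p,d=grab_frame("wrist");cv2.imwrite(f"pics/{name}.png",p)
    c=camera_params("wrist");K=c["camera_matrix"]
    M=np.eye(4);M[:3,:3]=Ro.from_euler("xyz",s["ee_rot"]).as_matrix();M[:3,3]=s["eef_pos"]
    E=M@c["hand_eye"]
    v,u=np.mgrid[0:480,0:640]
    X=np.stack([(u-K[0,2])/K[0,0]*d,-(v-K[1,2])/K[1,1]*d,-d,np.ones_like(d)],-1)
    return s,p,d,(X@E.T)[...,:3],E,K
def wplane(E,K,uv,z):
    u,v=uv;r=E[:3,:3]@np.array([(u-K[0,2])/K[0,0],-(v-K[1,2])/K[1,1],-1]);o=E[:3,3]
    return o+r*(z-o[2])/r[2]
E
python3 - <<'E'
from h import *
np.set_printoptions(precision=4,suppress=True)
s,p,d,W,E,K=wsnap("w1");print(s["eef_pos"],s["q"])
m=(abs(W[...,2]-.128)<.006)&(d>0)
nl,lab,st,ce=cv2.connectedComponentsWithStats(m.astype(np.uint8))
for i in range(1,nl):
    if st[i,4]>100: w=W[lab==i];print(st[i],ce[i],w.mean(0),w.min(0),w.max(0))
E
```

```text
[ 0.6142 -0.1078  0.2312] [ 0.1351  0.2832 -0.1084 -0.0068 -1.1846 -1.4057]
[322 273  51  40 852] [346.9437 292.243 ] [ 0.648  -0.0758  0.126 ] [ 0.6323 -0.094   0.122 ] [ 0.669  -0.0547  0.1289]
```

View pics/w1.png

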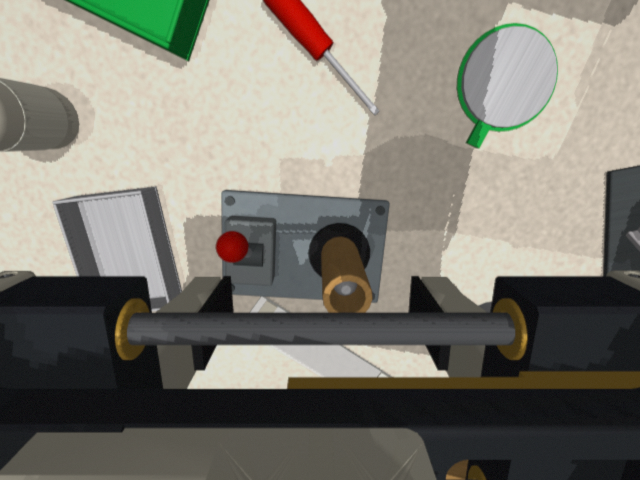

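>>> play_rows(
  targets=[
    [0.003, 0, 0, 0.037, 0.033, -0.02, 1],
    [0, 0, 0, 0, 0, -0.035, 1],
    [0, 0, 0, 0, 0, 0, 1],
  ],
)

```text
t: 2.02
eef_pos: [0.6494, -0.0773, 0.1755]
ee_rot: [3.132, -0.005, -2.847]
force: [0.7, 0.2, 0.7]
width: 0.0875
```

>>> play_rows(
  targets=[
    [-0.009, -0.005, 0, 0.0015, 0.003, -0.04, 1],
    [0, 0, 0, 0, 0, -0.04, 1],
    [0, 0, 0, 0, 0, 0, 1],
    [0, 0, 0, 0, 0, 0, 0],
    [0, 0, 0, 0, 0, 0, 0],
    [0, 0, 0, 0, 0, 0, 0],
    [0, 0, 0, 0, 0, 0, 0],
    [0, 0, 0, 0, 0, 0, 0],
  ],
)

```text
t: 3.02
eef_pos: [0.6557, -0.0782, 0.1077]
ee_rot: [-3.136, 0.013, -2.849]
force: [-0.0, 7.0, 1.1]
width: 0.0428
```

>>> play_rows(
  targets=[
    [0, 0, 0, 0, 0, 0, 0],
    [0, 0, 0, 0, 0, 0, 0],
    [0, 0, 0, 0, 0, 0, 0],
  ],
)

```text
t: 3.4
eef_pos: [0.6554, -0.0768, 0.1076]
ee_rot: [-3.138, 0.013, -2.849]
force: [0.1, 0.7, 0.1]
width: 0.0406
```

>>> play_rows(
  targets=[
    [0, 0, 0, 0, 0, 0.04, 0],
    [0, 0, 0, 0, 0, 0.045, 0],
    [0, 0, 0, 0, 0, 0.045, 0],
    [0, 0, 0, 0, 0, 0, 0],
    [0, 0, 0, -0.039, -0.042, 0, 0],
    [0, 0, 0, -0.039, -0.042, 0, 0],
    [0, 0, 0, -0.039, -0.042, 0, 0],
    [0, 0, 0, -0.039, -0.042, 0, 0],
    [0, 0, 0, -0.039, -0.042, 0, 0],
    [0, 0, 0, -0.039, -0.042, 0, 0],
    [0, 0, 0, 0, 0, 0, 0],
  ],
)

```text
t: 4.78
eef_pos: [0.4098, -0.3361, 0.2343]
ee_rot: [-3.139, 0.004, -2.849]
force: [0.4, 0.9, -1.6]
width: 0.0408
```

>>> play_rows(
  targets=[
    [0, 0, 0, 0.005, 0.006, -0.05, 0],
    [0, 0, 0, 0, 0, -0.05, 0],
    [0, 0, 0, 0, 0, -0.02, 0],
    [0, 0, 0, 0, 0, 0, 0],
  ],
)

```text
t: 5.28
eef_pos: [0.4142, -0.3299, 0.1101]
ee_rot: [-3.139, 0.004, -2.851]
force: [-0.2, -0.4, -0.1]
width: 0.0401
```

>>> play_rows(
  targets=[
    [0, 0, 0, 0, 0, -0.011, 0],
    [0, 0, 0, 0, 0, 0, 0],
  ],
)

```text
t: 5.52
eef_pos: [0.4153, -0.3298, 0.0995]
ee_rot: [-3.138, 0.005, -2.85]
force: [0.3, 0.0, -0.4]
width: 0.0407
```

>>> play_rows(
  targets=[
    [0, 0, 0, 0, 0, -0.003, 0],
    [0, 0, 0, 0, 0, 0, 0.3],
    [0, 0, 0, 0, 0, 0, 0.8],
    [0, 0, 0, 0, 0, 0, 1],
    [0, 0, 0, 0, 0, 0, 1],
    [0, 0, 0, 0, 0, 0, 1],
    [0, 0, 0, 0, 0, 0, 1],
    [0, 0, 0, 0, 0, 0.05, 1],
    [0, 0, 0, 0, 0, 0.05, 1],
    [0, 0, 0, 0, 0, 0.04, 1],
    [0, 0, 0, 0, 0, 0, 1],
  ],
)

```text
t: 6.9
eef_pos: [0.4157, -0.3302, 0.2424]
ee_rot: [-3.136, 0.006, -2.85]
force: [0.5, -0.4, -0.6]
width: 0.0877
```

```bash
python3 - <<'E'
from h import *
np.set_printoptions(precision=4,suppress=True)
p,d=grab_frame("top");cv2.imwrite("pics/t1.png",cv2.resize(p[140:380,260:520],None,fx=2.5,fy=2.5))
np.save("top_p1.npy",p);np.save("top_d1.npy",d)
print(get_state()["t"])
E
```

```text
6.95
```

View pics/t1.png

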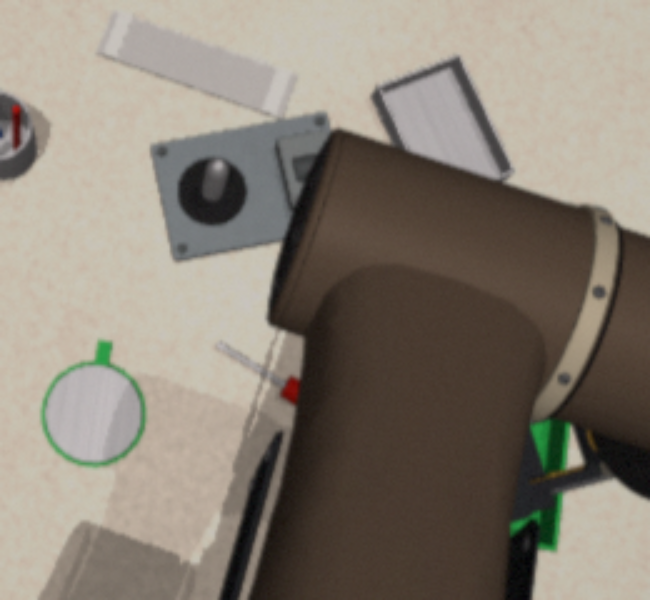

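>>> play_rows(
  targets=[
    [0, 0, 0.185, 0.0175, 0.057, 0, 1],
    [0, 0, 0, 0.0175, 0.057, 0, 1],
    [0, 0, 0, 0.0175, 0.057, 0, 1],
    [0, 0, 0, 0.0175, 0.057, 0, 1],
    [0, 0, 0, 0.0175, 0.057, 0, 1],
    [-0.07, 0.136, 0, 0.0175, 0.057, 0, 1],
    [-0.07, 0.136, 0, 0.0175, 0.057, 0, 1],
    [-0.07, 0.136, 0, 0.0175, 0.057, 0, 1],
    [-0.07, 0.136, 0, 0.0175, 0.057, 0, 1],
    [0, 0, 0, 0.0175, 0.057, 0, 1],
    [0, 0, 0, 0.0175, 0.057, 0, 1],
    [0, 0, 0, 0, 0, 0, 1],
  ],
)

```text
t: 8.45
eef_pos: [0.6018, 0.3164, 0.2178]
ee_rot: [-3.135, -0.655, -2.668]
force: [0.0, -0.9, -2.2]
width: 0.0876
```

```bash
cat >> h.py <<'E'
def goto(pos,zt,yt):
    s=get_state();R=Ro.from_euler("xyz",s["ee_rot"])
    zt=np.array(zt)/np.linalg.norm(zt);yt=np.array(yt)-np.dot(yt,zt)*zt;yt/=np.linalg.norm(yt)
    T=Ro.from_matrix(np.stack([np.cross(yt,zt),yt,zt],1))
    print("turn",(T*R.inv()).as_rotvec().round(4),"shift",(np.array(pos)-s["eef_pos"]).round(4),"t",s["t"])
E
python3 - <<'E'
from h import *
np.set_printoptions(precision=4,suppress=True)
p,d=grab_frame("scene");cv2.imwrite("pics/s1.png",p)
s,p,d,W,E,K=wsnap("w2");print(s["q"],s["eef_pos"],s["ee_rot"])
h=cv2.cvtColor(p,cv2.COLOR_BGR2HSV);H,S,V=cv2.split(h)
m=(H>5)&(H<14)&(S>180)&(V>90)&(d>0)
Q=W[m];Q=Q[(Q[:,2]>.02)&(Q[:,2]<.15)]
from scipy.optimize import least_squares
def ax(a): return np.array([np.cos(a)*np.cos(np.radians(55)),np.sin(a)*np.cos(np.radians(55)),np.sin(np.radians(55))])
def f(x):
    u=ax(x[0]);v=Q-np.array([x[1],x[2],.08]);return np.linalg.norm(v-np.outer(v@u,u),axis=1)-.028
r=least_squares(f,[.45,.52,.25],loss="soft_l1",f_scale=.002);u=ax(r.x[0]);ss=(Q-np.array([r.x[1],r.x[2],.08]))@u
print(len(Q),r.x,np.median(abs(f(r.x))),"s",np.percentile(ss,[1,5,95,99]))
# end face: pixels with s near 55
P=W[(d>0)];sv=(P-np.array([r.x[1],r.x[2],.08]))@u;rad=np.linalg.norm(P-np.array([r.x[1],r.x[2],.08])-np.outer(sv,u),axis=1)
k=(abs(sv-.055)<.004)&(rad<.035);print("face",k.sum(),P[k].mean(0)-.055*u, P[k].min(0),P[k].max(0))
u=ax(.476);goto(np.array([.532,.261,.08])+.12*u,-u,[-.458,.889,0])
E
```

```text
[ 0.6943  0.7983  0.6202 -0.1421 -2.033  -1.8114] [0.6017 0.3145 0.2188] [-3.1341 -0.6549 -2.6692]
2618 [0.6807 0.5291 0.2473] 0.004813323631681257 s [-0.0448 -0.0315  0.0613  0.0621]
face 1729 [0.5383 0.2458 0.0779] [0.5298 0.2483 0.1069] [0.5854 0.2959 0.139 ]
turn [ 0.0247 -0.0349  0.0001] shift [-0.0087 -0.0204 -0.0423] t 8.55
```

View pics/w2.png

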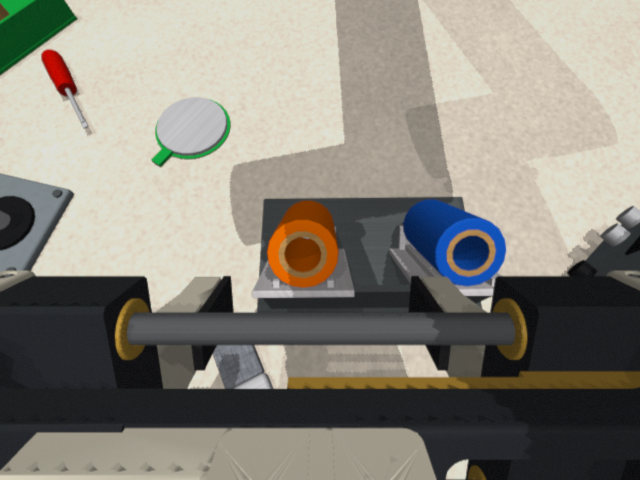

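View pics/s1.png

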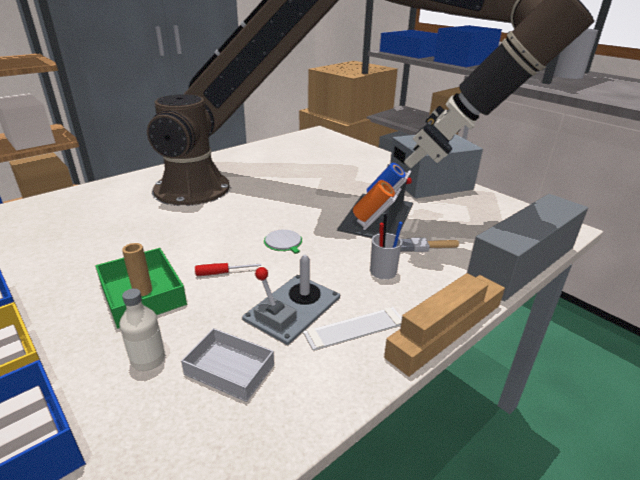

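```bash
python3 - <<'E'
from h import *
c=camera_params("wrist");K=c["camera_matrix"]
M=np.eye(4);M[:3,:3]=Ro.from_euler("xyz",[-3.1341,-0.6549,-2.6692]).as_matrix();M[:3,3]=[.6017,.3145,.2188];E=M@c["hand_eye"]
print(wplane(E,K,(303,253.5),.125))
p=cv2.imread("pics/w2.png");cv2.imwrite("pics/w2c.png",cv2.resize(p[180:310,230:530],None,fx=2.6,fy=2.6,interpolation=cv2.INTER_CUBIC))
E
```

```text
[0.55782577 0.27544255 0.125     ]
```

View pics/w2c.png

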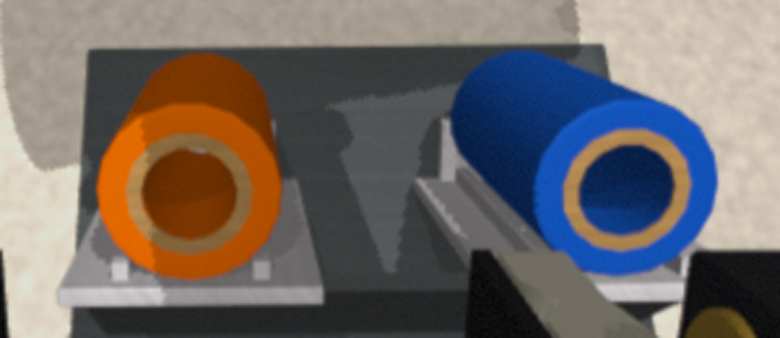

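>>> play_rows(
  targets=[
    [0.025, -0.035, 0, -0.01, -0.02, -0.041, 1],
    [0, 0, 0, 0, 0, 0, 1],
  ],
)

```text
t: 8.8
eef_pos: [0.5903, 0.2893, 0.1776]
ee_rot: [-3.141, -0.613, -2.668]
force: [0.6, 0.7, 0.9]
width: 0.0877
```

```bash
cat > g.py <<'E'
from h import *
import sys
u=np.array([.5099,.2629,.8192]);goto(np.array([.531,.261,.08])+float(sys.argv[1])*u,-u,[-.458,.889,0])
E
python3 g.py .12; python3 g.py .03
```

```text
turn [ 0.0013 -0.0016  0.0019] shift [0.0019 0.0032 0.0007] t 8.8
turn [ 0.0013 -0.0016  0.0019] shift [-0.044  -0.0204 -0.073 ] t 8.8
```

>>> play_rows(
  targets=[
    [0.001, -0.002, 0.002, -0.01, -0.004, -0.018, 1],
    [0, 0, 0, -0.015, -0.0075, -0.026, 1],
    [0, 0, 0, -0.015, -0.0075, -0.026, 1],
    [0, 0, 0, 0, 0, 0, 1],
  ],
)

```text
t: 9.3
eef_pos: [0.552, 0.2661, 0.1128]
ee_rot: [-3.14, -0.601, -2.671]
force: [0.8, -0.2, 0.9]
width: 0.0876
```

```bash
python3 g.py .03
```

```text
turn [-0.0035  0.0088  0.0045] shift [-0.0057  0.0028 -0.0083] t 9.3
```

>>> play_rows(
  targets=[
    [-0.003, 0.009, 0.004, -0.006, 0.003, -0.008, 1],
    [0, 0, 0, 0, 0, 0, 1],
  ],
)

```text
t: 9.55
eef_pos: [0.5478, 0.2695, 0.1074]
ee_rot: [3.141, -0.607, -2.666]
force: [-0.0, -0.1, -0.9]
width: 0.0875
```

```bash
python3 g.py .03
```

```text
turn [-0.0025  0.0034  0.0009] shift [-0.0015 -0.0006 -0.0028] t 9.55
```

>>> play_rows(
  targets=[
    [0, 0, 0, 0, 0, 0, 0],
    [0, 0, 0, 0, 0, 0, 0],
    [0, 0, 0, 0, 0, 0, 0],
    [0, 0, 0, 0, 0, 0, 0],
    [0, 0, 0, 0, 0, 0, 0],
    [0, 0, 0, 0, 0, 0, 0],
  ],
  grip_force=30,
)

```text
t: 10.3
eef_pos: [0.5491, 0.2703, 0.1085]
ee_rot: [3.141, -0.604, -2.666]
force: [0.1, 0.2, 0.4]
width: 0.0563
```

>>> play_rows(
  targets=[
    [0, 0, 0, 0.008, 0.004, 0.02, 0],
    [0, 0, 0, 0.015, 0.0075, 0.026, 0],
    [0, 0, 0, 0.01, 0.005, 0.04, 0],
    [0, 0, 0, 0, 0, 0.05, 0],
    [0.07, -0.136, 0, 0, 0, 0.03, 0],
    [0.07, -0.136, 0, -0.02, -0.02, 0, 0],
    [0.07, -0.136, 0, -0.02, -0.03, 0, 0],
    [0.07, -0.136, 0, -0.02, -0.03, 0, 0],
    [0, 0, 0, 0, 0, 0, 0],
  ],
)

```text
t: 11.42
eef_pos: [0.5165, 0.2032, 0.2663]
ee_rot: [3.138, 0.011, -2.667]
force: [1.2, 1.1, -1.4]
width: 0.0559
```

```bash
cat > v.py <<'E'
from h import *
import sys
x,y,z,a=map(float,sys.argv[1:5])
print(get_state()["ee_rot"],get_state()["width"]); goto([x,y,z],[0,0,-1],[np.cos(a),np.sin(a),0])
E
python3 v.py .433 .033 .22 2.047;python3 - <<'E'
from h import *
p,d=grab_frame("scene");cv2.imwrite("pics/s2.png",p)
E
```

```text
[ 3.13849829  0.01078024 -2.66676026] 0.05591706120907737
turn [-0.0077  0.0082  0.0014] shift [-0.0835 -0.1702 -0.0463] t 11.425
```

View pics/s2.png

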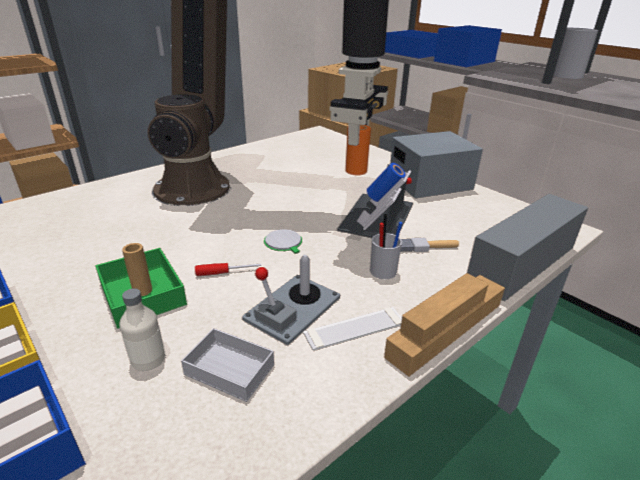

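>>> play_rows(
  targets=[
    [-0.008, 0.008, 0, -0.021, -0.0425, -0.02, 0],
    [0, 0, 0, -0.021, -0.0425, -0.03, 0],
    [0, 0, 0, -0.021, -0.0425, -0.03, 0],
    [0, 0, 0, -0.021, -0.0425, -0.03, 0],
    [0, 0, 0, 0, 0, 0, 0],
  ],
)

```text
t: 12.1
eef_pos: [0.435, 0.0343, 0.1546]
ee_rot: [3.14, -0.001, -2.666]
force: [0.5, -0.8, -1.7]
width: 0.0562
```

```bash
python3 v.py .433 .033 .097 2.047;python3 - <<'E'
from h import *
p,d=grab_frame("scene");cv2.imwrite("pics/s3.png",cv2.resize(p[120:320,180:430],None,fx=3,fy=3))
W=world("scene",d);h=cv2.cvtColor(p,cv2.COLOR_BGR2HSV);H,S,V=cv2.split(h)
m=(H>5)&(H<14)&(S>180)&(V>110)&(d>0)&(W[...,0]<.6)
Q=W[m];print(len(Q),np.percentile(Q,[1,50,99],axis=0))
for lo in np.arange(Q[:,2].min(),Q[:,2].max(),.015):
    k=abs(Q[:,2]-lo-.0075)<.0075;print(lo+.0075,Q[k].mean(0))
E
```

```text
[ 3.13988981e+00 -1.37229918e-03 -2.66572870e+00] 0.056180801789020775
turn [-0.0009 -0.002   0.0003] shift [-0.002  -0.0013 -0.0576] t 12.1
709 [[0.42659303 0.00430924 0.06824623]
 [0.45695377 0.02094202 0.11701551]
 [0.46324097 0.05507341 0.17412576]]
0.07240233886931541 [0.45170843 0.01848727 0.07383245]
0.0874023388693154 [0.45193354 0.01893371 0.08728804]
0.1024023388693154 [0.45177692 0.01858316 0.10222759]
0.11740233886931539 [0.45218538 0.01877342 0.11749652]
0.1324023388693154 [0.45401901 0.02030099 0.13203653]
0.14740233886931542 [0.45948671 0.02819277 0.14770103]
0.1624023388693154 [0.45460181 0.03010034 0.1632055 ]
0.1774023388693154 [0.45084775 0.03746193 0.17282069]
```

View pics/s3.png

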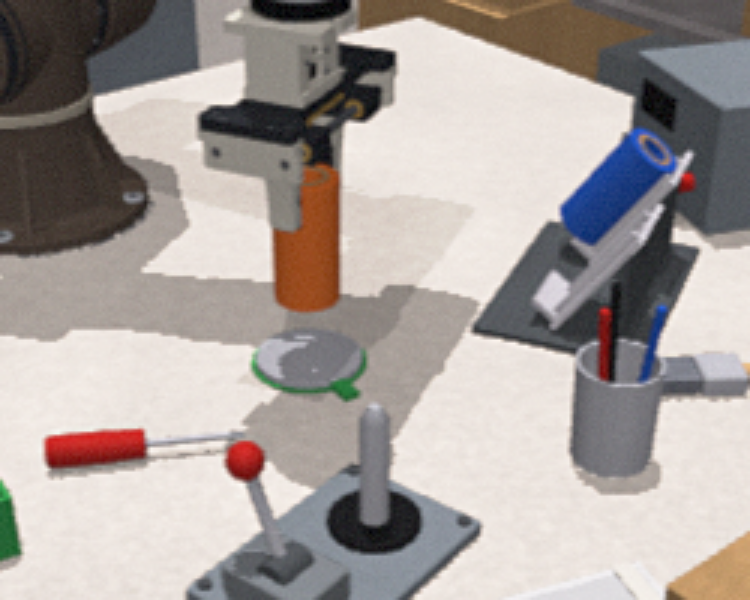

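>>> play_rows(
  targets=[
    [0, -0.002, 0, -0.002, -0.001, -0.025, 0],
    [0, 0, 0, 0, 0, -0.018, 0],
    [0, 0, 0, 0, 0, -0.008, 0],
    [0, 0, 0, 0, 0, 0, 0],
  ],
)

```text
t: 12.65
eef_pos: [0.4417, 0.0391, 0.1058]
ee_rot: [-3.141, 0.008, -2.663]
force: [-0.1, 0.8, -3.4]
width: 0.0563
```

>>> play_rows(
  targets=[
    [0, 0, 0, -0.006, -0.005, -0.005, 0],
    [0, 0, 0, 0, 0, 0, 0],
  ],
)

```text
t: 12.9
eef_pos: [0.4363, 0.0345, 0.1014]
ee_rot: [-3.141, 0.009, -2.663]
force: [-1.3, -0.5, -4.6]
width: 0.056
```

```bash
python3 v.py .433 .033 .097 2.047
```

```text
[-3.14119605  0.00874867 -2.66262355] 0.05599680022423446
turn [-0.0037  0.008  -0.0028] shift [-0.0033 -0.0015 -0.0044] t 12.9
```

>>> play_rows(
  targets=[
    [-0.004, 0.008, 0, -0.001, 0, -0.003, 0],
    [0, 0, 0, 0, 0, 0, 0],
  ],
)

```text
t: 13.15
eef_pos: [0.4357, 0.0347, 0.099]
ee_rot: [-3.141, 0.001, -2.663]
force: [0.9, -1.1, -3.3]
width: 0.0564
```

>>> play_rows(
  targets=[
    [0, 0, 0, 0, 0, -0.002, 0],
    [0, 0, 0, 0, 0, 0, 0],
  ],
)

```text
t: 13.4
eef_pos: [0.4368, 0.0349, 0.0987]
ee_rot: [-3.14, 0.003, -2.661]
force: [-0.8, 0.5, -4.1]
width: 0.0562
```

>>> play_rows(
  targets=[
    [0, 0, 0, 0, 0, -0.003, 0],
    [0, 0, 0, 0, 0, 0, 0],
  ],
)

```text
t: 13.65
eef_pos: [0.4386, 0.0352, 0.0987]
ee_rot: [-3.139, 0.007, -2.66]
force: [-0.4, 0.7, -3.9]
width: 0.0562
```

>>> play_rows(
  targets=[
    [0, 0, 0, 0, 0, -0.002, 0],
    [0, 0, 0, 0, 0, 0, 0],
  ],
)

```text
t: 13.9
eef_pos: [0.4394, 0.0355, 0.0983]
ee_rot: [-3.138, 0.008, -2.659]
force: [-0.7, -0.1, -3.9]
width: 0.0564
```

```bash
python3 - <<'E'
from h import *
p,d=grab_frame("scene");cv2.imwrite("pics/s4.png",cv2.resize(p[170:270,230:330],None,fx=6,fy=6,interpolation=cv2.INTER_CUBIC))
W=world("scene",d);h=cv2.cvtColor(p,cv2.COLOR_BGR2HSV);H,S,V=cv2.split(h)
m=(H>5)&(H<14)&(S>180)&(V>110)&(d>0)&(W[...,0]<.6)
Q=W[m];print(len(Q),np.percentile(Q,[0,1,50,99],axis=0))
for lo in np.arange(Q[:,2].min(),Q[:,2].max(),.015):
    k=abs(Q[:,2]-lo-.0075)<.0075;print(lo+.0075,Q[k].mean(0))
E
```

```text
671 [[0.42876363 0.00344756 0.00970561]
 [0.43162988 0.00484507 0.0115626 ]
 [0.46117399 0.02302618 0.0595843 ]
 [0.46737158 0.05271879 0.11837252]]
0.017205606344437067 [0.4572029  0.02247752 0.01795828]
0.03220560634443707 [0.45694007 0.02143943 0.03216981]
0.047205606344437066 [0.4562403  0.02053191 0.04720625]
0.062205606344437066 [0.4567556  0.02177849 0.06200365]
0.07720560634443707 [0.45884769 0.02336125 0.07627491]
0.09220560634443706 [0.46348073 0.02962424 0.09260084]
0.10720560634443707 [0.45837377 0.03250344 0.1081597 ]
0.12220560634443706 [0.4570874  0.03749662 0.11731542]
```

View pics/s4.png

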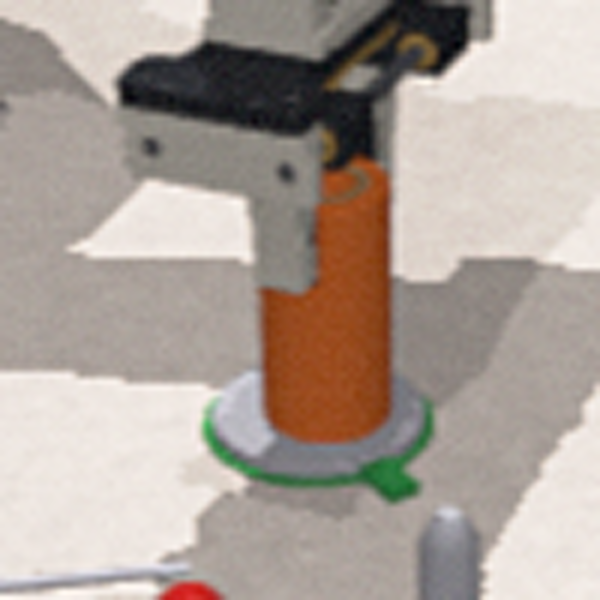

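>>> play_rows(
  targets=[
    [-0.004, 0.008, 0, -0.003, -0.001, -0.006, 0],
    [0, 0, 0, 0, 0, 0, 0],
  ],
)

```text
t: 14.2
eef_pos: [0.4406, 0.0361, 0.096]
ee_rot: [-3.136, 0.008, -2.656]
force: [0.1, -0.1, -3.4]
width: 0.0561
```

```bash
python3 v.py .433 .033 .097 2.047
```

```text
[-3.13626002  0.0075101  -2.65584558] 0.05612194864206367
turn [ 0.0013  0.0091 -0.0095] shift [-0.0076 -0.0031  0.001 ] t 14.2
```

>>> play_rows(
  targets=[
    [0.001, 0.009, -0.009, -0.007, -0.003, -0.004, 0],
    [0, 0, 0, 0, 0, 0, 0],
  ],
)

```text
t: 14.45
eef_pos: [0.4406, 0.036, 0.0957]
ee_rot: [-3.139, 0.014, -2.661]
force: [-0.7, 0.5, -3.8]
width: 0.0562
```

```bash
python3 v.py .433 .033 .097 2.047; python3 -c "
from h import *
print(get_state())"
```

```text
[-3.13895015  0.01388345 -2.66118907] 0.05618143199048811
turn [-0.004   0.0135 -0.0042] shift [-0.0076 -0.003   0.0013] t 14.45
{'t': 14.45, 'q': array([ 0.53343919,  0.11763542, -0.68737935,  0.00494   , -0.75206378,
       -1.62743472]), 'qd': array([0.00080287, 0.00012279, 0.01743051, 0.01161624, 0.01982175,
       0.00059886]), 'joint_efforts': array([ 1.98285738e-01, -3.33335924e+01,  2.40036303e+01,  6.01732627e+00,
        3.08166342e-01,  1.34980379e-02]), 'eef_pos': array([0.44055849, 0.0359865 , 0.09571283]), 'ee_rot': array([-3.13895015,  0.01388345, -2.66118907]), 'force': array([-0.73448025,  0.49439877, -3.83874471]), 'moment': array([-0.07389822,  0.23129673,  0.00311827]), 'width': 0.05618143199048811}
```

>>> play_rows(
  targets=[
    [0, 0, 0, 0, 0, 0, 0.7],
    [0, 0, 0, 0, 0, 0, 0.9],
    [0, 0, 0, 0, 0, 0, 1],
    [0, 0, 0, 0, 0, 0, 1],
    [0, 0, 0, 0, 0, 0, 1],
    [0, 0, 0, 0, 0, 0, 1],
    [0, 0, 0, 0, 0, 0, 1],
  ],
)

```text
t: 15.32
eef_pos: [0.4392, 0.0353, 0.0941]
ee_rot: [-3.139, 0.01, -2.662]
force: [0.5, -0.4, 0.1]
width: 0.0879
```

```bash
python3 v.py .433 .033 .097 2.047; python3 - <<'E'
from h import *
p,d=grab_frame("scene");cv2.imwrite("pics/s5.png",cv2.resize(p[170:270,230:330],None,fx=6,fy=6,interpolation=cv2.INTER_CUBIC))
W=world("scene",d);h=cv2.cvtColor(p,cv2.COLOR_BGR2HSV);H,S,V=cv2.split(h)
m=(H>5)&(H<14)&(S>180)&(V>110)&(d>0)&(W[...,0]<.6)
Q=W[m];print(len(Q),np.percentile(Q,[0,1,50,99],axis=0))
for lo in np.arange(Q[:,2].min(),Q[:,2].max(),.015):
    k=abs(Q[:,2]-lo-.0075)<.0075;print(lo+.0075,Q[k].mean(0))
print(get_state())
E
```

```text
[-3.1392369   0.01038471 -2.66195215] 0.08793152882806055
turn [-0.0027  0.0103 -0.0034] shift [-0.0062 -0.0023  0.0029] t 15.325
680 [[0.42709808 0.0049839  0.00990222]
 [0.43566637 0.00646412 0.01264028]
 [0.46270255 0.02376766 0.06204198]
 [0.46912978 0.05557715 0.11830746]]
0.01740221991147122 [0.45834591 0.02209666 0.01820353]
0.03240221991147122 [0.45960089 0.02274235 0.03248372]
0.04740221991147122 [0.45767709 0.02133926 0.04727628]
0.06240221991147122 [0.46044516 0.02330173 0.0618883 ]
0.07740221991147123 [0.46277574 0.02703624 0.07698383]
0.09240221991147121 [0.46291079 0.02663778 0.09219346]
0.10740221991147123 [0.46067257 0.02919362 0.10723747]
0.12240221991147121 [0.45703618 0.04060076 0.11721087]
{'t': 15.375, 'q': array([ 0.53320267,  0.11987597, -0.68940392,  0.00429084, -0.75128563,
       -1.62743804]), 'qd': array([-3.17134794e-04,  4.35708574e-05, -1.26663517e-04,  7.11697358e-04,
       -1.03138855e-03,  2.27579844e-03]), 'joint_efforts': array([-1.38839885e-03, -3.13255370e+01,  2.14837593e+01,  5.10831535e+00,
       -4.67428530e-02,  6.57379460e-04]), 'eef_pos': array([0.43922896, 0.03528193, 0.09408101]), 'ee_rot': array([-3.13921542,  0.01037738, -2.66189854]), 'force': array([-0.32992238, -0.96354668,  0.64158708]), 'moment': array([-0.0007164 ,  0.05492261,  0.02531224]), 'width': 0.08761717762871156}
```

View pics/s5.png

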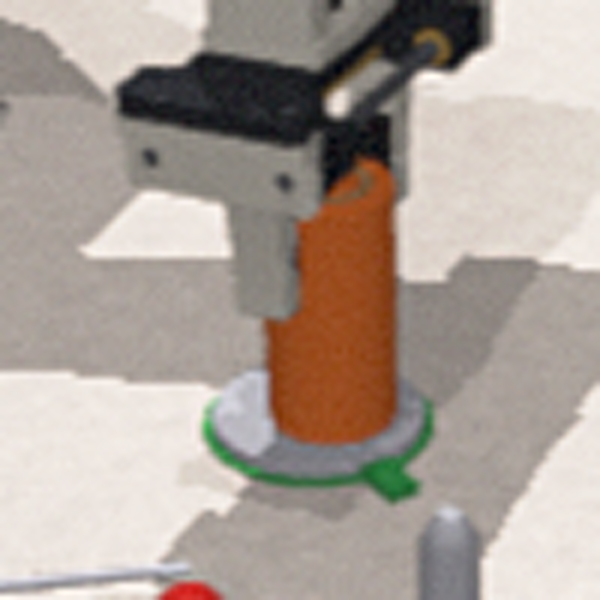

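>>> play_rows(
  targets=[
    [-0.003, 0.01, -0.003, 0.001, 0.001, 0.003, 1],
    [0, 0, 0, 0, 0, 0, 1],
    [0, 0, 0, 0, 0, 0, 1],
    [0, 0, 0, 0, 0, 0, 1],
    [0, 0, 0, 0, 0, 0, 1],
  ],
)

```text
t: 16.0
eef_pos: [0.4404, 0.0364, 0.0974]
ee_rot: [-3.141, -0.0, -2.665]
force: [0.1, 0.3, -0.0]
width: 0.0877
```

```bash
python3 v.py .433 .033 .097 2.047; python3 - <<'E'
from h import *
np.set_printoptions(precision=4,suppress=True)
from scipy.optimize import least_squares
for n in("top","scene"):
    p,d=grab_frame(n);cv2.imwrite(f"pics/{n}_2.png",p)
    W=world(n,d);R=np.hypot(W[...,0]-.652,W[...,1]+.0735)
    m=(d>0)&(R<.03)&(W[...,2]>.03)&(W[...,2]<.1);Q=W[m]
    f=lambda x:np.hypot(Q[:,0]-x[0],Q[:,1]-x[1])-.0105
    r=least_squares(f,[.652,-.0735],loss="soft_l1",f_scale=.001);print(n,"spindle",len(Q),r.x,np.median(abs(f(r.x))))
    # seat ring black disc via depth z
    h=cv2.cvtColor(p,cv2.COLOR_BGR2HSV);H,S,V=cv2.split(h)
    m=((V<60)&(R<.05)).astype(np.uint8);ys,xs=np.nonzero(m)
    cs,_=cv2.findContours(m,cv2.RETR_EXTERNAL,cv2.CHAIN_APPROX_NONE);c=max(cs,key=cv2.contourArea);e=cv2.fitEllipse(cv2.convexHull(c));print("seat",e,plane(n,e[0],.018))
    # tip
    m=(d>0)&(R<.03)&(W[...,2]>.106)&(W[...,2]<.13);print("tip",m.sum(),W[m].mean(0))
    h=cv2.cvtColor(p,cv2.COLOR_BGR2HSV);H,S,V=cv2.split(h)
    m=(H>5)&(H<14)&(S>180)&(V>90)&(d>0)&(np.hypot(W[...,0]-.44,W[...,1]-.036)<.06)&(W[...,2]>.012);Q=W[m&(W[...,2]<.114)]
    f=lambda x:np.hypot(Q[:,0]-x[0],Q[:,1]-x[1])-.028
    if len(Q)>20: r=least_squares(f,[.44,.036],loss="soft_l1",f_scale=.001);print(n,"roll",len(Q),r.x,np.median(abs(f(r.x))))
E
```

```text
[-3.14131858e+00 -4.02318339e-04 -2.66511033e+00] 0.08771026410946779
turn [ 0.0004 -0.0002 -0.0003] shift [-0.0074 -0.0034 -0.0004] t 16.0
top spindle 73 [ 0.6543 -0.0719] 0.00034672636757904565
seat ((344.39105224609375, 216.32814025878906), (25.66044807434082, 26.83073616027832), 93.0710678100586) [ 0.6516 -0.072   0.018 ]
tip 30 [ 0.6531 -0.0717  0.1102]
scene spindle 282 [ 0.6515 -0.0744] 0.0006158690381866784
seat ((304.3490905761719, 293.2864685058594), (20.805925369262695, 30.69093894958496), 89.7327880859375) [ 0.656 -0.077  0.018]
tip 30 [ 0.6547 -0.0767  0.1091]
scene roll 625 [0.4388 0.035 ] 0.0009794714556039669
```

View pics/top_2.png

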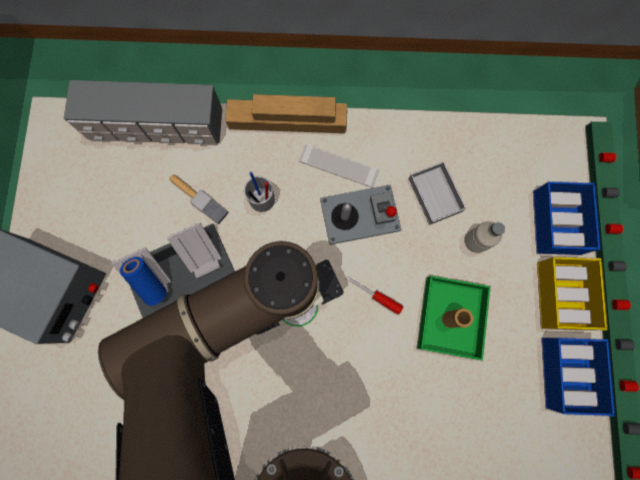

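>>> play_rows(
  targets=[
    [0, 0, 0, 0, 0, 0, 0],
    [0, 0, 0, 0, 0, 0, 0],
    [0, 0, 0, 0, 0, 0, 0],
    [0, 0, 0, 0, 0, 0, 0],
    [0, 0, 0, 0, 0, 0, 0],
    [0, 0, 0, 0, 0, 0, 0],
  ],
)

```text
t: 16.85
eef_pos: [0.4404, 0.0364, 0.0974]
ee_rot: [-3.141, -0.0, -2.665]
force: [-0.2, -1.3, 0.3]
width: 0.0561
```

>>> play_rows(
  targets=[
    [0, 0, 0, 0, 0, 0.03, 0],
    [0, 0, 0, 0, 0, 0.05, 0],
    [0, 0, 0, 0, 0, 0.05, 0],
    [0, 0, 0, 0, 0, 0, 0],
  ],
)

```text
t: 17.35
eef_pos: [0.4373, 0.0354, 0.2286]
ee_rot: [3.141, -0.007, -2.666]
force: [0.8, 0.9, -4.5]
width: 0.0564
```

```bash
python3 v.py .653 -.0735 .23 2.047
```

```text
[ 3.14054895 -0.00714423 -2.66628228] 0.05635199724423587
turn [ 0.0023 -0.0068  0.0009] shift [ 0.2157 -0.1089  0.0014] t 17.35
```

>>> play_rows(
  targets=[
    [0.002, -0.006, 0.001, 0.04, -0.02, 0.005, 0],
    [0, 0, 0, 0.05, -0.025, 0, 0],
    [0, 0, 0, 0.05, -0.025, 0, 0],
    [0, 0, 0, 0.05, -0.025, 0, 0],
    [0, 0, 0, 0.025, -0.013, 0, 0],
    [0, 0, 0, 0, 0, 0, 0],
  ],
)

```text
t: 18.1
eef_pos: [0.653, -0.0759, 0.2211]
ee_rot: [3.132, -0.013, -2.665]
force: [-0.9, 0.7, -3.9]
width: 0.0561
```

```bash
cat > m.py <<'E'
from h import *
np.set_printoptions(precision=4,suppress=True)
import sys
from scipy.optimize import least_squares
tag=sys.argv[1]
s=get_state();x0=s["eef_pos"][:2]
for n in("top","scene"):
    p,d=grab_frame(n);cv2.imwrite(f"pics/{n}_{tag}.png",p)
    W=world(n,d);h=cv2.cvtColor(p,cv2.COLOR_BGR2HSV);H,S,V=cv2.split(h)
    m=(H>5)&(H<14)&(S>180)&(V>90)&(d>0)&(np.hypot(W[...,0]-x0[0],W[...,1]-x0[1])<.05);Q=W[m]
    if len(Q)<20: print(n,len(Q));continue
    z=Q[:,2];print(n,len(Q),"z",np.percentile(z,[0,1,99,100]));Q=Q[(z>z.min()+.004)&(z<z.max()-.012)]
    f=lambda x:np.hypot(Q[:,0]-x[0]-x[2]*(Q[:,2]-s["eef_pos"][2]+.08),Q[:,1]-x[1]-x[3]*(Q[:,2]-s["eef_pos"][2]+.08))-.028
    r=least_squares(f,[*x0,0,0],loss="soft_l1",f_scale=.001);print("lower end xy, slope",r.x,np.median(abs(f(r.x))))
E
python3 v.py .653 -.0735 .23 2.047; python3 m.py 3; python3 -c "
import cv2
p=cv2.imread('pics/scene_3.png');cv2.imwrite('pics/s6.png',cv2.resize(p[150:330,220:400],None,fx=3.3,fy=3.3,interpolation=cv2.INTER_CUBIC))"
```

```text
[ 3.13168112 -0.0129165  -2.66481807] 0.056146625500119396
turn [-0.0029 -0.016  -0.0005] shift [0.     0.0024 0.0089] t 18.1
top 276 z [0.1344 0.1353 0.3006 0.3085]
lower end xy, slope [ 0.6528 -0.0735  0.031  -0.0392] 0.0006990461475005344
scene 1106 z [0.1327 0.1348 0.2412 0.242 ]
lower end xy, slope [ 0.6491 -0.0762  0.0147 -0.0042] 0.0006943905472669536
```

View pics/s6.png

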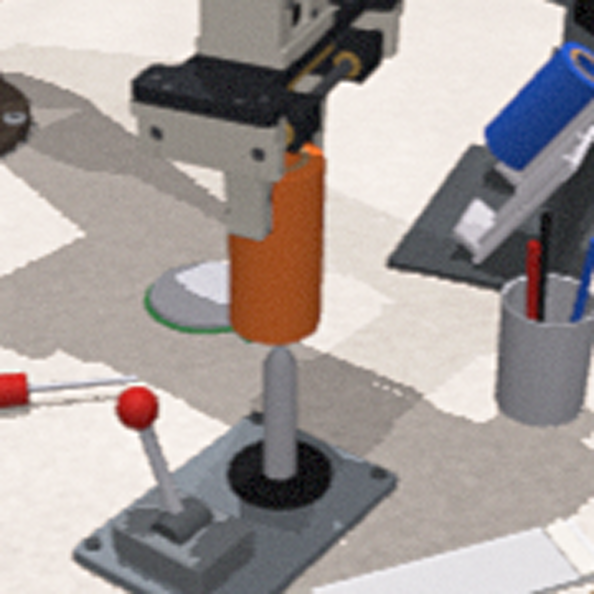

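>>> play_rows(
  targets=[
    [-0.003, -0.016, 0, 0.001, 0.002, 0, 0],
    [0, 0, 0, 0, 0, 0, 0],
  ],
)

```text
t: 18.45
eef_pos: [0.6509, -0.0718, 0.2215]
ee_rot: [3.141, 0.0, -2.663]
force: [0.5, 0.2, -2.2]
width: 0.0563
```

```bash
python3 v.py .6535 -.074 .215 2.047; python3 m.py 4
```

```text
[ 3.14132190e+00  3.59898978e-04 -2.66282560e+00] 0.05631658629738886
turn [-0.0004  0.0002 -0.0026] shift [ 0.0026 -0.0022 -0.0065] t 18.45
top 246 z [0.1352 0.1357 0.2462 0.3208]
lower end xy, slope [ 0.6516 -0.0686  0.0266 -0.0707] 0.0008360669128480124
scene 1123 z [0.1334 0.1367 0.2424 0.2433]
lower end xy, slope [ 0.6495 -0.0727 -0.0008 -0.0046] 0.0006618288927765694
```

>>> play_rows(
  targets=[
    [0, 0, 0, 0.002, -0.002, -0.004, 0],
    [0, 0, 0, 0, 0, 0, 0],
  ],
)

```text
t: 18.8
eef_pos: [0.6533, -0.0736, 0.2184]
ee_rot: [-3.141, 0.002, -2.662]
force: [-0.3, -0.0, -4.3]
width: 0.0561
```

>>> play_rows(
  targets=[
    [0, 0, 0, 0, 0, -0.012, 0],
    [0, 0, 0, 0, 0, 0, 0],
  ],
)

```text
t: 19.05
eef_pos: [0.6531, -0.0736, 0.2053]
ee_rot: [3.141, 0.002, -2.662]
force: [-0.2, -0.1, -4.0]
width: 0.0564
```

```bash
python3 v.py .653 -.0735 .2 2.047
```

```text
[ 3.14142665e+00  1.58965215e-03 -2.66232467e+00] 0.056360585533328816
turn [-0.0009  0.0013 -0.0031] shift [-0.0001  0.0001 -0.0053] t 19.05
```

Well aligned. Lower in steps.

>>> play_rows(
  targets=[
    [0, 0, 0, 0, 0, -0.012, 0],
    [0, 0, 0, 0, 0, 0, 0],
  ],
)

```text
t: 19.3
eef_pos: [0.6529, -0.0737, 0.1919]
ee_rot: [3.141, 0.001, -2.662]
force: [0.1, 0.8, -4.1]
width: 0.0564
```

>>> play_rows(
  targets=[
    [0, 0, 0, 0, 0, -0.01, 0],
    [0, 0, 0, 0, 0, 0, 0],
  ],
)

```text
t: 19.55
eef_pos: [0.653, -0.0737, 0.1811]
ee_rot: [3.141, 0.001, -2.662]
force: [-0.4, -0.8, -3.2]
width: 0.056
```

```bash
python3 v.py .653 -.0735 .2 2.047
```

```text
[ 3.14113196e+00  5.98685396e-04 -2.66244624e+00] 0.05603229109290811
turn [-0.0007  0.0003 -0.0029] shift [0.     0.0002 0.0189] t 19.55
```

>>> play_rows(
  targets=[
    [0, 0, 0, 0, 0, -0.015, 0],
    [0, 0, 0, 0, 0, -0.015, 0],
    [0, 0, 0, 0, 0, 0, 0],
  ],
)

```text
t: 19.92
eef_pos: [0.6528, -0.0737, 0.1487]
ee_rot: [3.141, 0.0, -2.663]
force: [1.0, 0.1, -3.5]
width: 0.0562
```

```bash
python3 v.py .653 -.0735 .1074 2.047
```

```text
[ 3.14094624e+00  3.34841944e-04 -2.66254959e+00] 0.05622223569302708
turn [-0.0007  0.     -0.0028] shift [ 0.0002  0.0002 -0.0413] t 19.925
```

>>> play_rows(
  targets=[
    [0, 0, 0, 0, 0, -0.015, 0],
    [0, 0, 0, 0, 0, -0.015, 0],
    [0, 0, 0, 0, 0, -0.004, 0],
    [0, 0, 0, 0, 0, 0, 0],
  ],
)

```text
t: 20.42
eef_pos: [0.6528, -0.0738, 0.112]
ee_rot: [3.141, -0.0, -2.662]
force: [0.0, -0.1, -3.0]
width: 0.0562
```

```bash
python3 v.py .653 -.0735 .1074 2.047
```

```text
[ 3.14103918e+00 -1.00376082e-04 -2.66241091e+00] 0.05616151177654474
turn [-0.0004 -0.0003 -0.003 ] shift [ 0.0002  0.0003 -0.0046] t 20.425
```

>>> play_rows(
  targets=[
    [0, 0, 0, 0, 0, -0.003, 0],
    [0, 0, 0, 0, 0, 0, 0],
  ],
)

```text
t: 20.68
eef_pos: [0.6533, -0.0737, 0.1095]
ee_rot: [3.142, 0.001, -2.662]
force: [-0.1, -0.4, -3.3]
width: 0.0563
```

>>> play_rows(
  targets=[
    [0, 0, 0, 0, 0, -0.003, 0],
    [0, 0, 0, 0, 0, 0, 0],
  ],
)

```text
t: 20.92
eef_pos: [0.6543, -0.0737, 0.1077]
ee_rot: [-3.141, 0.003, -2.662]
force: [-0.1, 0.8, -2.6]
width: 0.0563
```

>>> play_rows(
  targets=[
    [0, 0, 0, -0.001, 0, -0.003, 0],
    [0, 0, 0, 0, 0, 0, 0],
  ],
)

```text
t: 21.18
eef_pos: [0.6549, -0.0735, 0.1079]
ee_rot: [-3.138, 0.007, -2.661]
force: [0.3, -0.6, -3.0]
width: 0.0564
```

```bash
python3 m.py 5; python3 -c "
import cv2
p=cv2.imread('pics/scene_5.png');cv2.imwrite('pics/s7.png',cv2.resize(p[190:340,230:380],None,fx=4,fy=4,interpolation=cv2.INTER_CUBIC))"
```

```text
top 148 z [0.0184 0.0211 0.1702 0.2885]
lower end xy, slope [ 0.6565 -0.0702  0.016  -0.0638] 0.0006708737136342791
scene 921 z [0.0165 0.0194 0.1285 0.1305]
lower end xy, slope [ 0.6542 -0.0744 -0.0107 -0.0051] 0.0007051185069285818
```

View pics/s7.png

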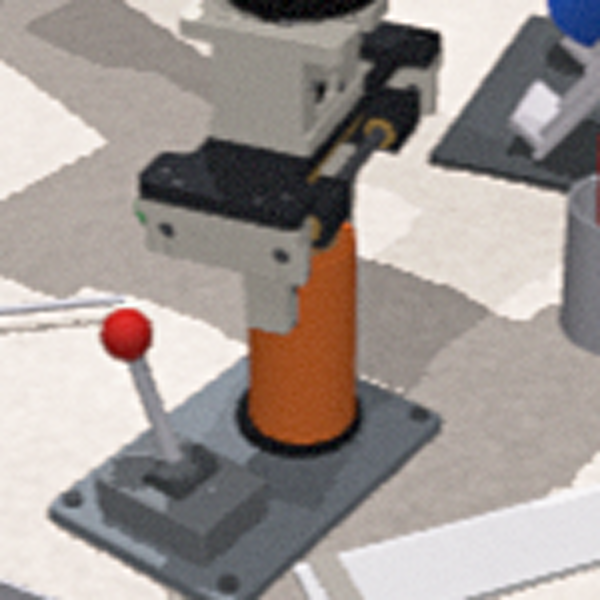

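>>> play_rows(
  targets=[
    [0, 0, 0, 0, 0, 0, 0.7],
    [0, 0, 0, 0, 0, 0, 0.9],
    [0, 0, 0, 0, 0, 0, 1],
    [0, 0, 0, 0, 0, 0, 1],
    [0, 0, 0, 0, 0, 0, 1],
    [0, 0, 0, 0, 0, 0, 1],
    [0, 0, 0, 0, 0, 0, 1],
    [0, 0, 0, 0, 0, 0, 1],
  ],
)

```text
t: 22.28
eef_pos: [0.6555, -0.0738, 0.1075]
ee_rot: [-3.138, 0.007, -2.661]
force: [0.1, -0.3, 0.5]
width: 0.0875
```

```bash
python3 v.py .653 -.0735 .1074 2.047; python3 m.py 6
```

```text
[-3.13756956  0.00731258 -2.66071663] 0.08748114792614144
turn [ 0.0002  0.0083 -0.0047] shift [-0.0025  0.0003 -0.0001] t 22.275
top 187 z [0.0186 0.0197 0.2035 0.289 ]
lower end xy, slope [ 0.657  -0.0711  0.0061 -0.0246] 0.0003867204089300705
scene 937 z [0.0167 0.0185 0.1283 0.1293]
lower end xy, slope [ 0.6542 -0.0746 -0.0006  0.0007] 0.0006670321882029026
```

>>> play_rows(
  targets=[
    [0, 0.008, 0, -0.002, 0, 0.02, 1],
    [0, 0, 0, 0, 0, 0.04, 1],
    [0, 0, 0, 0, 0, 0.05, 1],
    [0, 0, -0.124, -0.02, -0.05, 0, 0],
    [0, 0, -0.124, -0.02, -0.05, 0, 0],
    [0, 0, 0, 0, 0, 0, 0],
    [0, 0, 0, 0, 0, 0, 0],
    [0, 0, 0, 0, 0, 0, 0],
    [0, 0, 0, 0, 0, 0, 0],
  ],
)

```text
t: 23.5
eef_pos: [0.6125, -0.1746, 0.2207]
ee_rot: [3.141, -0.0, -2.912]
force: [-0.4, 0.2, 0.7]
width: 0.0329
```

```bash
python3 v.py .612 -.181 .105 1.803; python3 - <<'E'
from h import *
np.set_printoptions(precision=4,suppress=True)
p,d=grab_frame("scene");cv2.imwrite("pics/s8.png",p);W=world("scene",d)
h=cv2.cvtColor(p,cv2.COLOR_BGR2HSV);H,S,V=cv2.split(h)
m=((H<4)|(H>176))&(S>180)&(V>90)&(np.hypot(W[...,0]-.65,W[...,1]+.17)<.05);Q=W[m]
from scipy.optimize import least_squares
for n,Q in(("scene",Q),):
    r=least_squares(lambda x:np.linalg.norm(Q-x,axis=1)-.013,[.65,-.17,.11],loss="soft_l1",f_scale=.001);print(n,len(Q),r.x)
p=np.load("top_p1.npy") ;p=np.load("top_p0.npy");d=np.load("top_d0.npy");W=world("top",d)
h=cv2.cvtColor(p,cv2.COLOR_BGR2HSV);H,S,V=cv2.split(h)
m=((H<4)|(H>176))&(S>180)&(V>90)&(np.hypot(W[...,0]-.65,W[...,1]+.17)<.05);Q=W[m]
r=least_squares(lambda x:np.linalg.norm(Q-x,axis=1)-.013,[.65,-.17,.11],loss="soft_l1",f_scale=.001);print("top",len(Q),r.x)
E
```

```text
[ 3.14124481e+00 -9.14081813e-05 -2.91222048e+00] 0.03287926707019249
turn [-0.0003 -0.0002  0.0028] shift [-0.0005 -0.0064 -0.1157] t 23.5
scene 110 [ 0.6436 -0.1738  0.108 ]
top 75 [ 0.6465 -0.1707  0.1079]
```

View pics/s8.png

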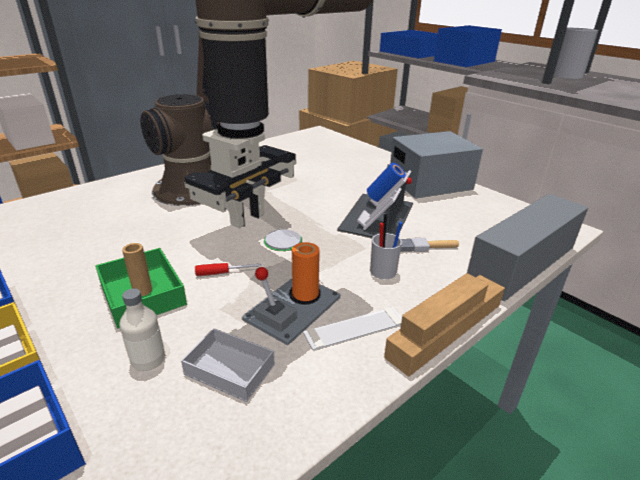

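>>> play_rows(
  targets=[
    [0, 0, 0, -0.012, -0.008, 0, 0],
    [0, 0, 0, 0, 0, -0.04, 0],
    [0, 0, 0, 0, 0, -0.04, 0],
    [0, 0, 0, 0, 0, -0.028, 0],
    [0, 0, 0, 0, 0, 0, 0],
  ],
)

```text
t: 24.18
eef_pos: [0.5983, -0.1828, 0.1109]
ee_rot: [-3.141, 0.001, -2.909]
force: [0.3, 0.1, 0.5]
width: 0.0003
```

```bash
python3 v.py .601 -.183 .105 1.803
```

```text
[-3.14144097e+00  1.03343391e-03 -2.90949341e+00] 0.0002530631445079424
turn [-0.0001  0.001   0.0001] shift [ 0.0027 -0.0002 -0.0059] t 24.175
```

>>> play_rows(
  targets=[
    [0, 0, 0, 0.012, 0.003, -0.004, 0],
    [0, 0, 0, 0.012, 0.003, 0, 0],
    [0, 0, 0, 0.012, 0.003, 0, 0],
    [0, 0, 0, 0.012, 0.003, 0, 0],
    [0, 0, 0, 0.012, 0.003, 0, 0],
    [0, 0, 0, 0, 0, 0, 0],
  ],
)

```text
t: 24.92
eef_pos: [0.6655, -0.1671, 0.1116]
ee_rot: [-3.139, 0.007, -2.908]
force: [-0.3, -0.3, 0.4]
width: 0.0007
```

```bash
python3 v.py .687 -.163 .107 1.803;python3 - <<'E'
from h import *
p,d=grab_frame("scene");cv2.imwrite("pics/s9.png",cv2.resize(p[190:340,200:350],None,fx=4,fy=4))
E
```

```text
[-3.13876534  0.00714567 -2.90815557] 0.0007124588952319058
turn [ 0.0011  0.0076 -0.0012] shift [ 0.0215  0.0041 -0.0046] t 24.925
```

View pics/s9.png

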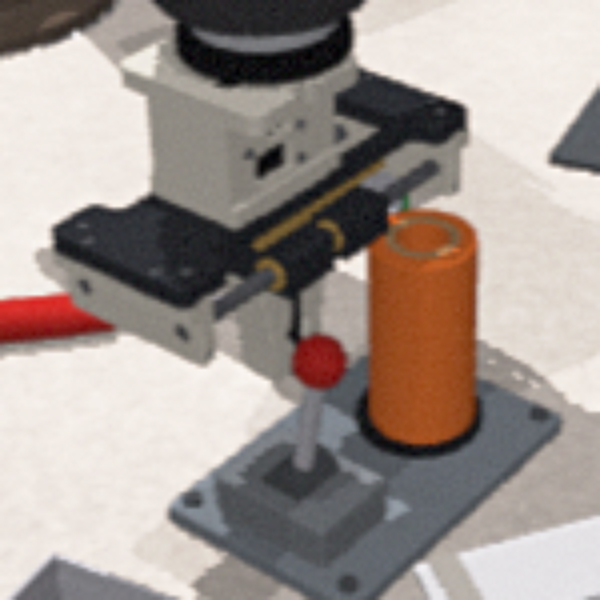

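>>> play_rows(
  targets=[
    [0.001, 0.008, 0, 0.01, 0.002, -0.003, 0],
    [0, 0, 0, 0.009, 0.002, 0, 0],
    [0, 0, 0, 0.006, 0.0015, 0, 0],
    [0, 0, 0, 0, 0, 0, 0],
  ],
)

```text
t: 25.48
eef_pos: [0.6896, -0.1617, 0.1075]
ee_rot: [3.14, -0.005, -2.909]
force: [-4.4, 0.2, 1.9]
width: 0.0004
```

```bash
python3 v.py .687 -.163 .107 1.803;python3 - <<'E'
from h import *
np.set_printoptions(precision=4,suppress=True)
from scipy.optimize import least_squares
p,d=grab_frame("scene");cv2.imwrite("pics/s10.png",cv2.resize(p[190:340,200:350],None,fx=4,fy=4));W=world("scene",d)
h=cv2.cvtColor(p,cv2.COLOR_BGR2HSV);H,S,V=cv2.split(h)
m=((H<4)|(H>176))&(S>180)&(V>90)&(np.hypot(W[...,0]-.7,W[...,1]+.165)<.06);Q=W[m]
r=least_squares(lambda x:np.linalg.norm(Q-x,axis=1)-.013,[.69,-.17,.11],loss="soft_l1",f_scale=.001);print(len(Q),r.x)
E
```

```text
[ 3.14030736 -0.00522396 -2.90897216] 0.0004489813988761248
turn [-0.     -0.0054 -0.0004] shift [-0.0026 -0.0013 -0.0005] t 25.475
127 [ 0.7248 -0.1651  0.1164]
```

View pics/s10.png

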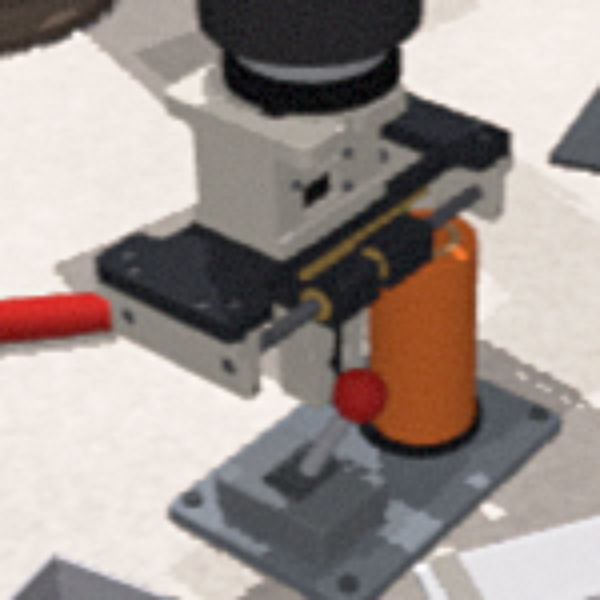

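>>> play_rows(
  targets=[
    [0, 0, 0, -0.02, -0.005, 0, 0],
    [0, 0, 0, -0.03, -0.007, 0, 0],
    [0, 0, 0, -0.03, -0.007, 0, 0],
    [0, 0, 0, -0.02, -0.005, 0.04, 0],
    [0, 0, 0, -0.03, -0.02, 0.05, 0],
    [0, 0, 0, -0.04, -0.03, 0.05, 0],
    [0, 0, 0, -0.04, -0.03, 0, 0],
    [0, 0, 0, -0.04, -0.03, 0, 0],
    [0, 0, 0, 0, 0, 0, 0],
  ],
)

```text
t: 26.65
eef_pos: [0.4425, -0.2942, 0.2488]
ee_rot: [-3.136, 0.014, -2.906]
force: [-0.1, -0.1, -0.2]
width: 0.0001
```

```bash
python3 - <<'E'
from h import *
np.set_printoptions(precision=4,suppress=True)
from scipy.optimize import least_squares
for n in("scene","top"):
    p,d=grab_frame(n);cv2.imwrite(f"pics/{n}_end.png",p);W=world(n,d)
    h=cv2.cvtColor(p,cv2.COLOR_BGR2HSV);H,S,V=cv2.split(h)
    m=((H<4)|(H>176))&(S>180)&(V>90)&(np.hypot(W[...,0]-.7,W[...,1]+.165)<.06);Q=W[m]
    if len(Q)>10:
        r=least_squares(lambda x:np.linalg.norm(Q-x,axis=1)-.013,[.7,-.17,.1],loss="soft_l1",f_scale=.001);print(n,"knob",len(Q),r.x)
    m=(H>5)&(H<14)&(S>180)&(V>90)&(d>0)&(np.hypot(W[...,0]-.653,W[...,1]+.0735)<.05);Q=W[m];z=Q[:,2];print("roll z",np.percentile(z,[1,99]));Q=Q[(z>.025)&(z<.12)]
    f=lambda x:np.hypot(Q[:,0]-x[0]-x[2]*(Q[:,2]-.07),Q[:,1]-x[1]-x[3]*(Q[:,2]-.07))-.028
    r=least_squares(f,[.653,-.0735,0,0],loss="soft_l1",f_scale=.001);print("mid, slope",r.x)
s=get_state();print(s["t"],s["force"])
E
```

```text
scene knob 129 [ 0.7105 -0.158   0.1044]
roll z [0.02   0.1288]
mid, slope [ 0.6542 -0.0746  0.0022 -0.002 ]
top knob 73 [ 0.7022 -0.152   0.1214]
roll z [0.0299 0.1306]
mid, slope [ 0.6511 -0.0768 -0.1536 -0.1028]
26.75 [ 0.0428 -0.7793 -0.3649]
```

View pics/scene_end.png

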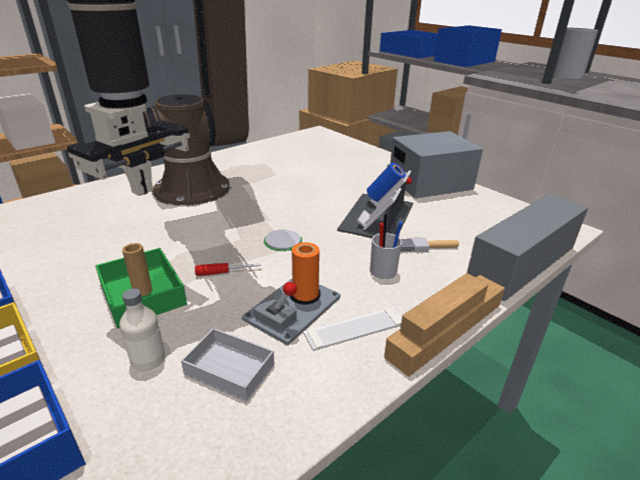

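View pics/top_end.png

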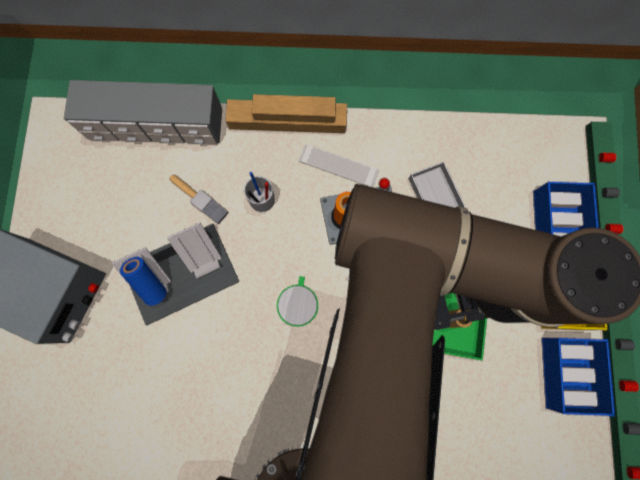

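```bash
python3 -c "
from station import *
print(job_done())"
```

```text
the job is handed in; nothing more can be done
None
```

I finished the job and handed it in at about 27 s of the 72 s allowed. No verdict was reported.

- **Core:** I lifted it off the spindle and stood it in the green bin. It was still standing there in the last scene-camera picture.
- **Grounding pad:** I stood the orange roll on the pad and let go for over 1 s. It stood upright, within about 8 mm of the pad's centre. Small downward moves were partly lost near contact, and the force reading never showed the touchdown. I judged contact from its height, and the roll shifted about 2 mm when I let go.
- **Spindle:** I gripped the roll again from above and lowered it with no noticeable side force. After release, the scene camera showed the lower end on the seat and the top at 0.128 m. Tilt was under 0.005 rad and the offset from the spindle axis about 2.7 mm.
- **Brake:** I pushed the lever to its stop, where the push force rose to about 4 N. The scene camera puts the knob at (0.711, -0.158, 0.104), within about 2 mm of where it should be when fully over.
- **Other items:** The blue roll and the other items look unmoved in the pictures; I did not measure them. The gripper was well clear of everything.

**Check that disagreed:** in the last pictures the top camera's fits for the knob and roll did not match the scene camera's. The arm hid part of its view, so I relied on the scene camera.

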